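# Release and open the pastel box

## Task

Open the green-lidded box of pastel sticks with the fingers: press down its orange release tab so that the spring lid pops up, then push the lid fully open, back past upright until it rests against its stop. Do not pick anything up; leave the box standing where it is, and disturb nothing else on the desk. Finish with the hand clear.

Things in the scene. Friction and masses are not known exactly. Their poses are not given: they have to be found in the camera images.
- pastel_box: Low grey plastic box, 130 (x, front to back) x 160 (y) x 42 mm high without lid and latch, about 2 kg, standing loose on the desk. Origin: centre of its underside. Its x axis points from the latch (front) to the hinge (back), z up; it may be turned about z. Ten coloured pastel sticks lie in foam inside (tops at about 28 mm). The latch hook in the middle of the front reaches 52 mm above the underside.
- tab (a joint): Orange release tab, one piece: a level paddle in front of the box and an upright hook. It rocks about a level pin. 0 = at rest, hook over the steel tongue of the lid; it grows as the paddle is pressed down, at most 0.28 rad; the lid comes free at about 0.15 rad. Sprung: about 2 N at the point tab_press starts it and about 4 N takes it fully down (10 mm); it springs back when let go.
- tab_press (a point): Point to press: on the upper face of the orange paddle, 116 mm in front of (box -x) the box's origin and 29 mm above the underside at rest. The paddle is 22 mm wide (box y) and runs from 77 to 126 mm in front of the origin; the hook stands up behind it, its front face 82 mm in front of the origin at rest, and its top swings forward some 9 mm when pressed.
- lid (a joint): Hinge of the green lid (100 g, 137 mm from hinge to front edge, 166 mm wide, 4.5 mm thick, with an 8 mm skirt at the front and sides): 0 = shut, grows as it opens, 1.57 = upright, 1.83 = fully open against its stop. When released a spring pin lifts it to about 0.4 rad and holds it there ajar; beyond that no spring acts on it: it falls back to ajar if let go before upright, and falls back to the stop if let go past upright.
- lid_edge (a point): Middle of the lid's front edge (the steel tongue sticks out 7 mm farther). It moves with the lid: about 45 mm above the desk when shut, 96 mm when ajar, 181 mm when upright. The edge can be pushed towards the hinge with the finger's side, the fingertip being lower than the edge.
- lid_hinge (a point): Hinge axis of the lid at its middle, 68 mm behind (box +x) the box's origin and 44 mm above its underside; the axis runs along box y.
- marker: Bystander: blue and white marker pen, 135 mm long, 17 mm thick, lying near the front of the desk. Origin under its middle.
- pencil: Bystander: yellow pencil, 136 mm long, 7 mm thick, lying in front of the tin of watercolours at the right. Origin under its middle.
- jar_yellow: Bystander: yellow paint jar, 68 mm wide, 87 mm high, behind the box. Origin: centre of its underside.
- tape_roll: Bystander: roll of masking tape lying flat, 94 mm wide, 25 mm high, at the right. Origin: centre of its underside.
- jar_small_blue: Bystander: small blue paint jar, 43 mm wide, 64 mm high, at the right, beside the tin of watercolours. Origin: centre of its underside.

How it is judged:
By the outcome, as a careful person would: the job done as asked, in the order asked, and still so for the second after the job is handed in, with the robot touching nothing.
It also fails if it takes over 42 s, if anything falls off the work surface, if the arm or the gripper's body presses on something with over 40 N, if the wrist force passes 120 N, or if a joint passes its speed limit or range.

## Robot

A 6-joint arm with a two-finger parallel gripper is mounted at the origin on a cart in front of the work surface, level with it; the furniture and walls round the work are solid. World frame = base frame: x ahead of the robot, y to its left, z up, the work surface at z = 0. Lengths are in m, angles in rad, forces in N, time in s.
With the tool pointing down it reaches from about 0.275 to 0.825 m from the base axis. Payload 4.9 kg.
Tool frame: the origin (TCP) lies midway between the tips of the shut fingers; the grasp point (between the pads) lies 19 mm behind it (grip_point_offset is the distance from the TCP to the grasp point, in m); z points along the fingers, x is the direction in which the jaws open and shut, and the axes are right-handed (so a half turn about z gives the same grasp; the last joint's range is limited). The gripper opens to 85 mm and grips with 20 to 120 N. Pads are 22 mm wide; open, the fingers measure 114 mm over their backs; the gripper's body (76 mm by 85 mm) begins 54 mm behind the grasp point. The pads swing forward as they close: fully open they stand 13 mm farther back than shut.
Start: joints at [-1.414, 0.326, -0.193, 1.052, 0, 1.437], TCP at [0.158, -0.527, 0.231] pointing down, gripper open.
Joint ranges: [-2.65, 2.65], [-0.97, 1.79], [-1.3, 1.35], [-1.93, 2.1], [-1.47, 1.37], [-3.14, 3.14]. Speed limits (rad/s): [2.57, 2.57, 3.14, 3.14, 3.14, 3.14].

## Interface

Orientations are given as a rotation vector (axis times angle).
In Python, from cell import * gives the robot as it stands. Calls block until the motion is done:
- movep(position, orientation): joint-space move of the TCP to a pose.
- move_l(position, velocity=0.15, rot=None, until_force=None): straight line of the TCP; rot=None keeps the orientation; velocity is the mean speed in m/s. With until_force (N) it stops when the force on the tool has changed by that much, and returns True; else False.
- set_joints(angles): joint-space move.
- let_go() and grab(newtons=None): open the fingers fully, or close them until they stop; newtons is the grip in N (None keeps the last).
- sleep(seconds).
- ik(position, orientation): joint angles nearest the present ones, or None.
- get_state(): the state.
- grab_frame(name): name is "scene" or "top"; returns a dict with "img" (400x640x3 uint8, red, green, blue), "fx", "fy", "cx", "cy" (pixels), "cam_to_world" (4x4, takes a point from camera to world coordinates). Camera axes: x right, y down, z forward; pixel columns grow to the right and rows downward; lengths in m; the calibration is good to about 2 mm. A picture is of the moment at which its call begins. There is no depth.
A pose or a line that the arm cannot do raises MotionError and nothing moves.
- sign_off(): hands the job in, once; it reports no verdict.
Trained networks look in the newest picture that a camera, given by its name, has taken for a name from the list of things; names that differ only in an ending like _2 or _b are one class to them, and where a whole thing is asked for, a point or a joint stands for the part that bears it (a point fixed in the world has none). Each returns a list of dicts, best first, with "score" (0 to 1); they miss things now and then, are a little off and sometimes report something else, mostly with a low value. They report only what shows in the picture. A call takes as long as a camera call.
- spot_in(camera, name): "centre" ([column, row] in pixels, amid what is visible of it).
- silhouettes(camera, name): "mask" (400x640 bool, what is visible of it) and "centre" ([column, row] in pixels, amid what is visible of it).
- tip_of(camera, name): "centre" ([column, row] in pixels: a listed point, or the origin of a listed thing).
The state is a dict: "clock": time; "q": joint angles; "joint_velocities": joint speeds; "tau": joint torques, N m; "position": TCP position; "eef_rot": TCP orientation; "contact_force": force on the tool from outside, world axes, zero at the start; "wrist_torque": the same for the moment, N m; "finger_gap": opening from 0.0 (shut) to 1.0 (fully open).
Only numpy, scipy, OpenCV 4.12 (cv2) and the standard library are available. Lean on these libraries where they do the work, as an engineer would, in place of code of your own. Each camera call takes 0.05 s, during which the arm holds its last target.

## Working session

There is one attempt and no reset: what is moved stays moved. The work goes in short steps, each a Python script; the robot and the scene stay as the last script left them, time stands still between calls to the robot, and variables do not carry over. Pictures are saved under pics/ and viewed, and the job is handed in when it is done.

```bash
mkdir -p pics; ls; python3 - <<'E'
from cell import *
import cv2
for c in ("scene","top"):
    f=grab_frame(c); cv2.imwrite(f"pics/{c}0.png",f["img"][:,:,::-1])
    print(c,f["fx"],f["fy"],f["cx"],f["cy"],f["cam_to_world"])
    for n in ("tab_press","lid_edge","lid_hinge","pastel_box","marker","jar_yellow","pencil"):
        r=tip_of(c,n); print(n,[(x["centre"],round(x["score"],2)) for x in r[:2]])
s=get_state();print(s["clock"],s["position"],s["eef_rot"],s["finger_gap"])
E
```

```text
pics
scene 516.3022550969214 516.3022550969214 310.67394508534454 200.60857401535782 [[-0.88491878 -0.28482678  0.36850028 -0.0305804 ]
 [-0.4655605   0.56324812 -0.68264557  1.00013953]
 [-0.01312135 -0.77564506 -0.63103294  1.01309904]
 [ 0.          0.          0.          1.        ]]
tab_press [([311.4, 262.1], 0.52)]
lid_edge [([292.2, 250.2], 0.82)]
lid_hinge [([257.3, 230.4], 0.8)]
pastel_box [([275.5, 248.3], 0.79)]
marker [([330.3, 297.5], 0.6), ([184.0, 265.7], 0.16)]
jar_yellow [([186.0, 267.1], 0.65)]
pencil []
top 378.88029055483025 378.88029055483025 314.2679750740213 194.99461092457724 [[ 0.01110545 -0.98832819  0.15193438  0.4035304 ]
 [-0.99988241 -0.00936891  0.01214069  0.01870783]
 [-0.01057553 -0.15205134 -0.98831602  0.95938005]
 [ 0.          0.          0.          1.        ]]
tab_press [([258.9, 241.4], 0.53)]
lid_edge [([262.8, 217.1], 0.9)]
lid_hinge [([273.3, 167.2], 0.71)]
pastel_box [([269.0, 196.5], 0.87)]
marker [([236.5, 283.1], 0.84)]
jar_yellow [([211.2, 131.4], 0.85), ([434.5, 205.4], 0.75)]
pencil [([388.2, 245.6], 0.64)]
0.8 [ 0.15771102 -0.52692198  0.2312954 ] [-2.51982309e+00  1.87618439e+00 -4.72398680e-05] 1.002130375778468
```

View pics/scene0.png

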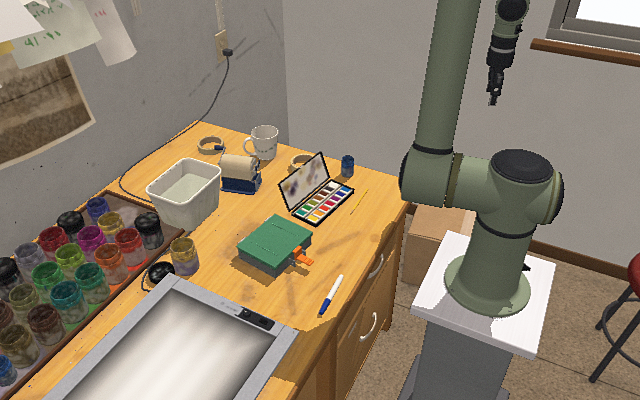

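View pics/top0.png

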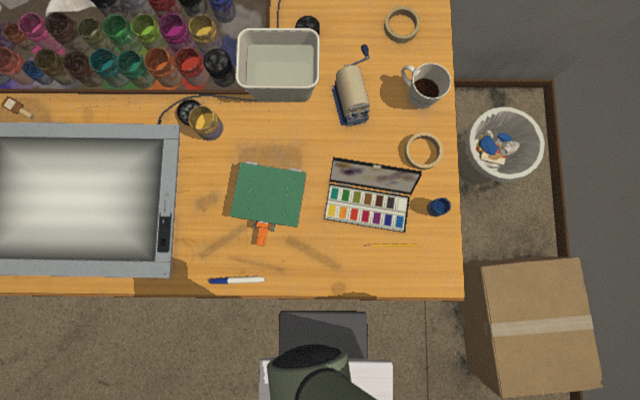

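```bash
cat > h.py <<'E'
import numpy as np, cv2
def ray(f,px,z):
    d=np.array([(px[0]-f["cx"])/f["fx"],(px[1]-f["cy"])/f["fy"],1]); T=np.array(f["cam_to_world"])
    w=T[:3,:3]@d; o=T[:3,3]; return o+w*(z-o[2])/w[2]
def proj(f,p):
    T=np.array(f["cam_to_world"]); c=T[:3,:3].T@(np.array(p)-T[:3,3]); return np.array([f["fx"]*c[0]/c[2]+f["cx"],f["fy"]*c[1]/c[2]+f["cy"]])
E
python3 - <<'E'
from cell import *
from h import *
H={"tab_press":.029,"lid_edge":.045,"lid_hinge":.044,"pastel_box":0}
for c in ("scene","top"):
    f=grab_frame(c)
    P={}
    for n in H:
        r=tip_of(c,n)
        if r: P[n]=ray(f,r[0]["centre"],H[n]); print(c,n,P[n].round(4),r[0]["score"])
    d=P["lid_hinge"]-P["lid_edge"]; print(np.linalg.norm(d),np.degrees(np.arctan2(d[1],d[0])))
    # orange colour and green lid corners
    r=silhouettes(c,"lid")
    if r:
        m=r[0]["mask"].astype(np.uint8); cs,_=cv2.findContours(m,0,2); k=max(cs,key=cv2.contourArea)
        q=cv2.boxPoints(cv2.minAreaRect(k)); a=cv2.approxPolyDP(k,6,True)[:,0]
        print(r[0]["score"],m.sum(),[(tuple(x),ray(f,x,.046)[:2].round(4)) for x in a])
    r=silhouettes(c,"tab")
    if r: print("tab",r[0]["score"],r[0]["mask"].sum(),r[0]["centre"])
E
```

```text
scene tab_press [0.4232 0.1596 0.029 ] 0.48
scene lid_edge [0.4848 0.1571 0.045 ] 0.63
scene lid_hinge [0.6119 0.1285 0.044 ] 0.63
scene pastel_box [0.5483 0.1354 0.    ] 0.81
0.1303650351507185 -12.684922680018326
0.83 2214 [((np.int32(275), np.int32(214)), array([0.5974, 0.0544])), ((np.int32(237), np.int32(245)), array([0.623, 0.211])), ((np.int32(273), np.int32(269)), array([0.4912, 0.2426])), ((np.int32(312), np.int32(233)), array([0.4651, 0.0775]))]
tab 0.57 206 [299.3, 255.2]
top tab_press [0.4335 0.1654 0.029 ] 0.75
top lid_edge [0.4819 0.1585 0.045 ] 0.64
top lid_hinge [0.6161 0.1436 0.044 ] 0.88
top pastel_box [0.5478 0.1471 0.    ] 0.66
0.13504457346010088 -6.3069985375632145
0.62 3836 [((np.int32(241), np.int32(162)), array([0.6249, 0.2124])), ((np.int32(230), np.int32(215)), array([0.4929, 0.2338])), ((np.int32(297), np.int32(226)), array([0.468 , 0.0707])), ((np.int32(305), np.int32(172)), array([0.601 , 0.0534]))]
tab 0.58 238 [261.9, 228.3]
```

The top view shows the box with its green lid at about x 230–305 and y 162–226. The orange tab is at (262,233) and faces the robot, turned about -9°. Next I'll overlay the box model on both pictures to check that pose.

```bash
cat >> h.py <<'E'
from scipy.spatial.transform import Rotation as R
O=np.array([0.547,0.144,0.]); YAW=np.radians(-9.0)
def B(p,O=O,yaw=YAW): return O+R.from_euler('z',yaw).apply(p)
def tool(t,s=-1):
    z=np.array([np.sin(t),0,-np.cos(t)]); x=np.array([0,s,0.]); y=np.cross(z,x)
    return (R.from_euler('z',YAW)*R.from_matrix(np.c_[x,y,z])).as_rotvec()
E
python3 - <<'E'
from cell import *
from h import *
from scipy.optimize import least_squares
F={c:grab_frame(c) for c in("scene","top")}
obs=[]
for c,f in F.items():
    r=silhouettes(c,"lid"); m=r[0]["mask"].astype(np.uint8); k=max(cv2.findContours(m,0,2)[0],key=cv2.contourArea)
    a=cv2.approxPolyDP(k,6,True)[:,0]
    hsv=cv2.cvtColor(f["img"],cv2.COLOR_RGB2HSV); o=cv2.inRange(hsv,(5,180,150),(18,255,255)); 
    n,l,st,ce=cv2.connectedComponentsWithStats(o)
    ref=proj(f,B([-.1,0,.03])); 
    j=[i for i in range(1,n) if st[i,4]>15 and np.linalg.norm(ce[i]-ref)<25]; print(c,[(st[i],ce[i].round(1)) for i in j],ref)
    im=cv2.resize(f["img"][:,:,::-1],None,fx=4,fy=4,interpolation=cv2.INTER_CUBIC)
    def poly(pts,col): 
        cv2.polylines(im,[np.int32([(proj(f,B(p))+.5)*4 for p in pts])],True,col,1)
    x0,x1,y=-.069,.07,.083
    poly([(x0,-y,.0465),(x1,-y,.0465),(x1,y,.0465),(x0,y,.0465)],(0,0,255))
    poly([(-.126,-.011,.029),(-.077,-.011,.029),(-.077,.011,.029),(-.126,.011,.029)],(255,0,255))
    poly([(-.065,-.08,0),(.065,-.08,0),(.065,.08,0),(-.065,.08,0)],(255,255,0))
    u=np.int32(proj(f,B([-.03,0,.03]))*4); cv2.imwrite(f"pics/ov_{c}.png",im[u[1]-200:u[1]+200,u[0]-200:u[0]+200])
a=cv2.imread("pics/ov_scene.png");b=cv2.imread("pics/ov_top.png");cv2.imwrite("pics/ov.png",np.hstack([a,b]))
for t in (0,np.radians(8)):
  for s in(-1,1): print(s,ik(B([-.11,0,.1]),tool(t,s)))
f=F["top"]
for n in ("jar_yellow","marker"): 
    r=tip_of("top",n); print(n,ray(f,r[0]["centre"],0))
E
```

```text
scene [(array([293, 246,   9,   7,  34], dtype=int32), array([296.8, 249. ])), (array([296, 254,  18,  12, 108], dtype=int32), array([304.9, 259.5]))] [303.32517158 258.15030053]
top [(array([256, 222,  13,  24, 202], dtype=int32), array([261.7, 233.5]))] [260.89343657 234.15439398]
-1 [ 0.19416345  0.31676782 -0.58698692  0.66704159  0.         -2.79034957]
1 [ 1.94163446e-01  3.16767822e-01 -5.86986916e-01  6.67041589e-01
  4.44089210e-16  3.51243079e-01]
-1 [ 0.22853333  0.23950085 -0.71472185  0.48708164 -0.05237072 -2.759376  ]
1 [ 0.22853333  0.23950085 -0.71472185  0.48708164 -0.05237072  0.38221665]
jar_yellow [0.72994856 0.30567815 0.        ]
marker [0.33478733 0.22009855 0.        ]
```

View pics/ov.png

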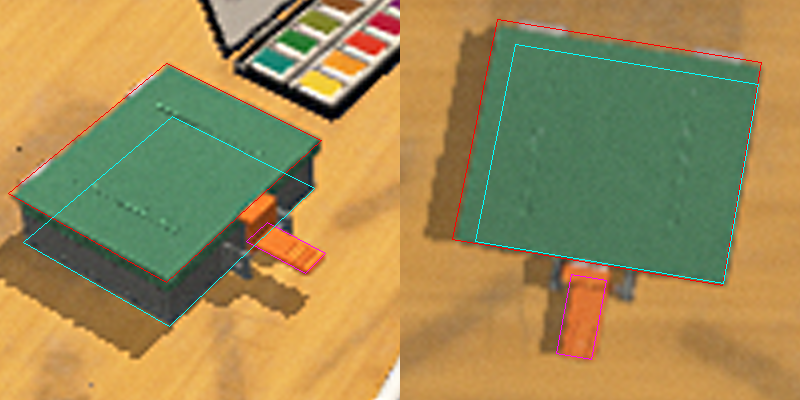

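In both pictures the lid, paddle and footprint outlines fit to about 1–2 mm. I'll press the tab now.

```bash
python3 - <<'E'
from cell import *
from h import *
t=np.radians(8)
grab(20)
movep(B([-.112,0,.2]),tool(t,1)); 
move_l(B([-.112,0,.05]),.12)
s=get_state();print(s["clock"],s["position"],s["finger_gap"],s["contact_force"].round(2) if hasattr(s["contact_force"],'round') else s["contact_force"])
r=move_l(B([-.112,0,.020]),.03,until_force=7)
s=get_state();print(r,s["clock"],s["position"],s["contact_force"])
f=grab_frame("scene");cv2.imwrite("pics/p1.png",cv2.resize(f["img"][150:330,180:420,::-1],None,fx=3,fy=3))
E
```

```text
6.5917 [0.43692174 0.16163418 0.0505217 ] 0.001280305016003528 [0.1  0.93 0.41]
True 7.5083 [0.43507442 0.16169044 0.02062227] [-2.39459296 -0.30983175  6.33813056]
```

View pics/p1.png

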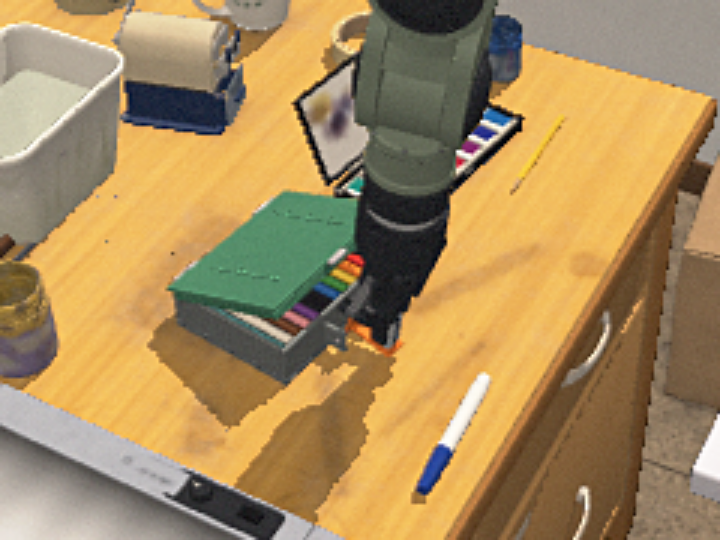

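The lid has popped ajar: the sticks show and its front edge is raised at about (300,300) in the crop. I'll back off and then push the edge along its arc.

```bash
python3 - <<'E'
from cell import *
from h import *
t=np.radians(8)
def P(th,d=.025):
    cz=.044+.144*np.sin(th); z=cz-d
    xe=.068-.144*np.cos(th)-.011/np.cos(t)+d*np.tan(t)      # face at the tongue
    xl=.068-(z-.044)/np.tan(th)-.011-.003                    # tip against inner face
    return [min(xe,xl) if th>1.4 else xe,0,z]
move_l(B([-.125,0,.05]),.08)
move_l(B([-.105,0,.078]),.08)
for th in (.4,.55,.7,.85,1.0):
    r=move_l(B(P(th)),.1,until_force=12); s=get_state(); print(th,r,round(s["clock"],2),np.round(P(th),3),np.round(s["contact_force"],1))
    if r: break
for c in("scene","top"):
    f=grab_frame(c);u=np.int32(proj(f,B([0,0,.05])));cv2.imwrite(f"pics/p2{c}.png",cv2.resize(f["img"][u[1]-70:u[1]+70,u[0]-65:u[0]+65,::-1],None,fx=3,fy=3))
cv2.imwrite("pics/p2.png",np.hstack([cv2.imread("pics/p2scene.png"),cv2.imread("pics/p2top.png")]))
E
```

```text
0.4 False 9.16 [-0.072  0.     0.075] [0.1 0.1 0.3]
0.55 False 9.53 [-0.062  0.     0.094] [-5.3 -0.2  2.2]
0.7 False 9.89 [-0.05   0.     0.112] [-1.3  1.1  0.3]
0.85 False 10.26 [-0.035  0.     0.127] [-0.7  0.5 -0.4]
1.0 False 10.62 [-0.017  0.     0.14 ] [ 0.3  0.4 -1. ]
```

View pics/p2.png

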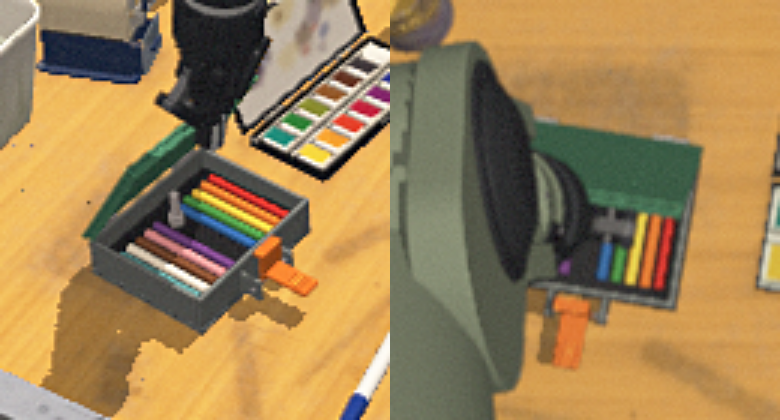

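The lid is about 60° open and riding on the fingers. The box hasn't moved, so I'll keep pushing.

```bash
python3 - <<'E'
from cell import *
from h import *
t=np.radians(8)
def P(th,d=.025):
    cz=.044+.144*np.sin(th); z=cz-d
    xe=.068-.144*np.cos(th)-.011/np.cos(t)+d*np.tan(t)
    xl=.068-(z-.044)/np.tan(th)-.011-.003
    return [min(xe,xl) if th>1.4 else xe,0,z]
for th in (1.15,1.3,1.4,1.5,1.6,1.68,1.75):
    r=move_l(B(P(th)),.08,until_force=8); s=get_state(); print(th,r,round(s["clock"],2),np.round(P(th),3),np.round(s["contact_force"],1))
    if r: break
sleep(.3)
for c in("scene","top"):
    f=grab_frame(c);u=np.int32(proj(f,B([0,0,.05])));cv2.imwrite(f"pics/p3{c}.png",cv2.resize(f["img"][u[1]-70:u[1]+70,u[0]-65:u[0]+65,::-1],None,fx=3,fy=3))
cv2.imwrite("pics/p3.png",np.hstack([cv2.imread("pics/p3scene.png"),cv2.imread("pics/p3top.png")]))
E
```

```text
1.15 False 11.14 [0.002 0.    0.15 ] [-0.7  0.3 -0.2]
1.3 False 11.56 [0.022 0.    0.158] [-0.1  0.7 -0.5]
1.4 False 11.89 [0.036 0.    0.161] [ 0.3  0.5 -0.9]
1.5 False 12.17 [0.046 0.    0.163] [ 0.1 -0.8 -0.4]
1.6 False 12.47 [0.057 0.    0.163] [-0.2 -0.4  0.1]
1.68 False 12.73 [0.067 0.    0.162] [ 0.  -0.9  0.6]
1.75 False 12.98 [0.075 0.    0.161] [-0.2 -0.2 -0.2]
```

View pics/p3.png

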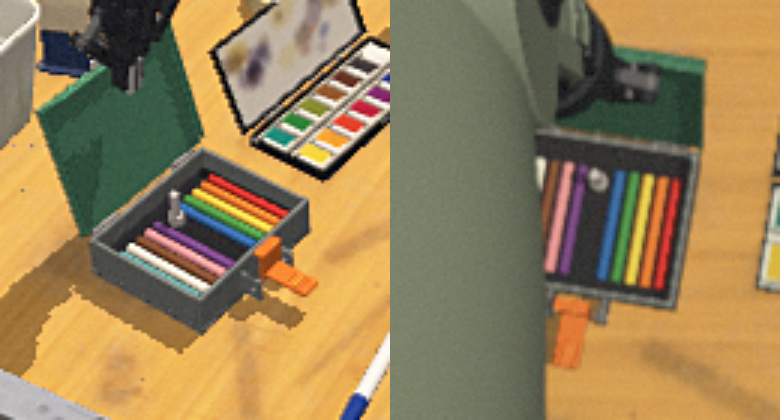

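The lid now leans back past upright. I'll withdraw and check it.

```bash
python3 - <<'E'
from cell import *
from h import *
move_l(B([0,0,.165]),.12)
move_l(B([-.11,0,.22]),.15)
movep([0.25,-0.40,0.26],tool(0,1))
sleep(.5)
for c in("scene","top"):
    f=grab_frame(c);u=np.int32(proj(f,B([0,0,.05])));im=f["img"][:,:,::-1].copy();cv2.imwrite(f"pics/full4{c}.png",im)
    im=cv2.resize(im,None,fx=3,fy=3)
    for th,col in((1.57,(0,0,255)),(1.83,(255,0,255))):
        ps=[(.068-.137*np.cos(th)*k,y,.044+.137*np.sin(th)*k) for k,y in((0,-.083),(1,-.083),(1,.083),(0,.083))]
        cv2.polylines(im,[np.int32([(proj(f,B(p))+.5)*3 for p in ps])],True,col,1)
    cv2.polylines(im,[np.int32([(proj(f,B(p))+.5)*3 for p in((-.065,-.08,0),(-.065,.08,0),(-.065,.08,.042),(-.065,-.08,.042))])],True,(255,255,0),1)
    u=u*3;cv2.imwrite(f"pics/p4{c}.png",im[u[1]-230:u[1]+200,u[0]-200:u[0]+200])
    for n in("lid_edge","marker","jar_yellow","pencil","jar_small_blue","tape_roll"):
        r=tip_of(c,n);print(c,n,r[0] if r else None)
    print(proj(f,B((.068-.137*np.cos(1.83),0,.044+.137*np.sin(1.83)))))
cv2.imwrite("pics/p4.png",np.hstack([cv2.imread("pics/p4scene.png"),cv2.imread("pics/p4top.png")]))
s=get_state();print(s["clock"],s["contact_force"])
a=cv2.imread("pics/top0.png");b=cv2.imread("pics/full4top.png");cv2.imwrite("pics/cmp.png",cv2.resize(np.vstack([a[60:300,150:470],b[60:300,150:470]]),None,fx=1.2,fy=1.2))
E
```

```text
scene lid_edge {'centre': [240.9, 187.0], 'score': 0.77}
scene marker {'centre': [328.9, 298.7], 'score': 0.79}
scene jar_yellow {'centre': [187.9, 268.5], 'score': 0.84}
scene pencil {'centre': [360.5, 201.6], 'score': 0.38}
scene jar_small_blue {'centre': [346.9, 174.5], 'score': 0.66}
scene tape_roll {'centre': [305.1, 167.9], 'score': 0.7}
[241.46100154 187.13161293]
top lid_edge {'centre': [269.3, 135.0], 'score': 0.64}
top marker {'centre': [234.5, 279.7], 'score': 0.79}
top jar_yellow {'centre': [213.6, 130.9], 'score': 0.94}
top pencil {'centre': [390.5, 246.2], 'score': 0.7}
top jar_small_blue {'centre': [433.7, 209.1], 'score': 0.63}
top tape_roll {'centre': [422.7, 155.6], 'score': 0.55}
[268.49664661 136.96693949]
18.45 [-0.67316365 -0.43242463 -0.20288   ]
```

View pics/p4.png

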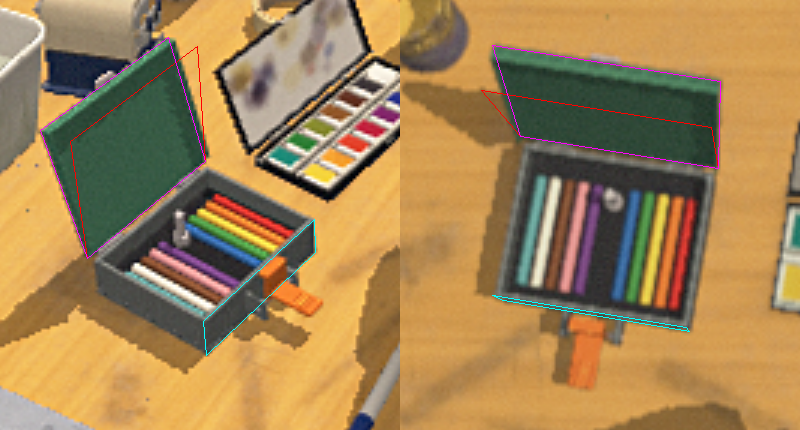

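View pics/cmp.png

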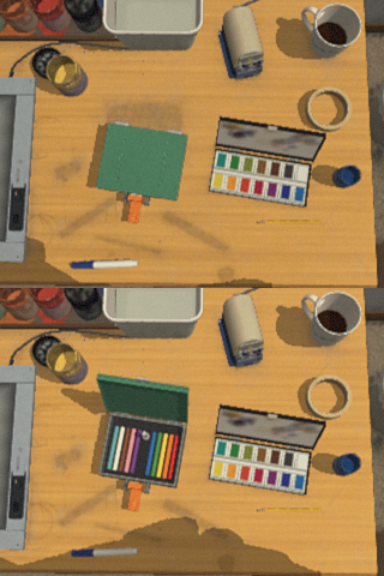

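The lid matches the 1.83 rad outline in both views, the box is where it was, the bystanders haven't moved, and the hand is clear.

```bash
python3 -c "
from cell import *
sign_off()"
```

```text
the job is handed in; nothing more can be done
```

The pastel box is open: the lid rests against its stop at about 1.83 rad, and I've handed the job in.

I pressed the orange tab with the shut fingers (about 6 N read at the tool) and the lid popped ajar. I then pushed its front edge along its arc past upright and drew the hand well clear. The last clock reading, just before handing in, was about 18.5 s of the 42 s allowed.

**Last checks:**
- **Lid:** in both cameras it matches the outline drawn for 1.83 rad. The detected lid edge is within about 1 px of the prediction in the scene view and 2 px in the top view.
- **Box and tab:** the box's front still matches where I first measured it, and the tab is back at rest.
- **Bystanders:** by eye, all of them look unmoved between the first and last top pictures. The position estimates I had from both times (marker, yellow jar, pencil) differ by 1–4 px, about what the detectors scatter. I had no starting estimate for the tape roll or the small blue jar.

No check failed.

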